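# Pump up the hand lubricator until its indicator pin is out

### The job

Two identical hand lubricators are screwed to the bench: one is charged, its indicator pin standing tall out of its small block, and the other is not, its pin still wholly or mostly sunk. Press the black plunger knob of the uncharged one right down with the fingertips and let it spring right back up, again and again, until its indicator pin pops fully out like the other's, then move clear. Do not touch either pin or the charged lubricator, lift nothing, and leave the weight, the cup and the bush where they stand.

Things in the scene. Friction and masses are not known exactly. Their poses are not given: they have to be found in the camera images.
- pump_a: lubricator that is already charged; fixed to the bench. A dark steel base plate 76 x 156 x 10 mm (x by y), on it a grey pump barrel (44 mm diameter, with its gland 84 mm high) centred at y = -40 mm, and an aluminium block (48 x 44 mm, 44 mm high, with a stepped collar up to 52 mm) centred at y = +45 mm, joined by a thin pipe. Origin at the centre of the plate's underside on the bench, z up. It looks exactly like pump_b but for its pin; either may be the left one
- pump_b: lubricator to be pumped; fixed to the bench, same shape, sizes and frame as pump_a
- pump_a_knob_top (a point): centre of the flat top of pump_a's plunger knob, 125 mm above the bench
- pump_b_knob_top (a point): centre of the flat top of pump_b's plunger knob: a black mushroom knob 40 mm across, 13 mm thick, on a 14 mm rod above the grey barrel. 125 mm above the bench when up, 101 mm when pressed right down. It moves with the knob
- pump_b_pin_tip (a point): top of pump_b's indicator pin, a bright steel pin 8 mm thick with an 11 mm head, rising from the collar of the aluminium block, 85 mm from the knob's axis. 59 mm above the bench when right in, 100 mm when fully out
- pump_a_pin_tip (a point): top of pump_a's indicator pin, the same pin, fully out, 100 mm above the bench
- pump_a_plunger (a joint): how far pump_a's plunger is pressed, m: 0 up, 0.024 right down
- pump_b_plunger (a joint): how far pump_b's plunger is pressed, m: 0 up, 0.024 right down. A spring pushes it back up (about 6 N at the top, 11 N at the bottom, plus 50 N per m/s of speed)
- pump_b_pin (a joint): how far pump_b's pin is out, m: 0 right in, 0.041 fully out; starts between 0 and 0.018. The first full stroke (down and right back up) lifts it by 3 to 12 mm, each later one by 8 mm, so 3 to 5 are needed; the pin stays where it is between strokes, and past about 34 mm it springs out the rest of the way and stays. Strokes under 18 mm may lift nothing; strokes after it is out do no harm
- pump_a_pin (a joint): how far pump_a's pin is out, m: 0.041, fully out
- weight: bystander: steel weight with a neck, 29 mm diameter, 48 mm high, standing loose behind the lubricators; origin at the centre of its underside
- cup: bystander: small white open cup, 37 mm diameter, 26 mm high, loose behind the lubricators; origin at the centre of its underside
- bush: bystander: steel bush (thick ring), 36 mm diameter, 18 mm high, loose to the left of the lubricators; origin at the centre of its underside

How it is judged:
By the outcome, as a careful person would: the job done as asked, in the order asked, and still so for the second after the job is handed in, with the robot touching nothing.
It also fails if it takes over 48 s, if anything falls off the work surface, if the arm or the gripper's body presses on something with over 40 N, if the wrist force passes 120 N, or if a joint passes its speed limit or range.

### The arm

A 6-joint arm with a two-finger parallel gripper is mounted at the origin on a cart in front of the work surface, level with it; the furniture and walls round the work are solid. World frame = base frame: x ahead of the robot, y to its left, z up, the work surface at z = 0. Lengths are in mm, angles in rad, forces in N, time in s.
With the tool pointing down it reaches from about 350 to 725 mm from the base axis. Payload 4.3 kg.
Tool frame: the origin (TCP) lies on the centre line of the jaws, within the pads' length; the fingertips stand 8 mm ahead of it and the grasp point (between the pads) lies 11 mm behind it (arm.finger_overhang is the distance from the TCP to the fingertips, in mm); z points along the fingers, y is the line along which they close (so a half turn about z gives the same grasp; the last joint's range is limited). The gripper opens to 85 mm and grips with 20 to 120 N. Pads are 22 mm wide; open, the fingers measure 114 mm over their backs; the gripper's body (76 mm by 85 mm) begins 54 mm behind the grasp point. The pads swing forward as they close: fully open they stand 13 mm farther back than shut.
Start: joints at [1.219, 0.377, 0.081, 1.274, 0, 1.46], TCP at [137.689, 558.308, 239.329] pointing down, gripper open.
Joint ranges: [-2.72, 2.72], [-0.84, 1.66], [-1.02, 1.22], [-1.77, 2.12], [-1.37, 1.28], [-3.14, 3.14]. Speed limits (rad/s): [2.57, 2.57, 3.14, 3.14, 3.14, 3.14].

### API

Orientations are given as [roll, pitch, yaw] about the fixed x, y, z axes, in that order (R = Rz(yaw) Ry(pitch) Rx(roll)).
In Python, from station import monitor, cams, arm gives the robot as it stands.
- The arm moves only by the tool jog_arm, never from a script. Its argument "motion" is a list of rows, each a list of 4 numbers: the shift along the tool's x, y, z in m, then the turn about the tool's z in rad. A call has 1 to 20 rows; each row shifts and turns the commanded pose from where the row before left it, along the tool's axes as they then stand; what a row does not reach is not made up. A row lasts 1/12 s, in which the tool goes at most 41.7 mm and 7.16 degrees, less where a joint would pass 70% of its speed; a pose out of reach is approached as far as the arm can. A call is refused whole if a number of a shift passes 0.0417 or a number of a turn 0.125, either way. A call with a gripper value outside its range is refused whole. "claw" is the closure, from 0 (fully open) to 1 (shut), set as the call begins (left out, the last holds). The fingers move at their own pace and stop on an object; "force" is the grip in N (left out, the last holds). Time passes only in rows, so rows that do not move let the fingers close. It gives the time, the measured TCP pose, the force, the opening and the grip force at its end, in the units of the state.
- monitor.get_state(): the state, without advancing time (a new reading comes with each control period).
- cams.capture(name): name is "scene" or "top"; returns a dict with "image" (480x640x3 uint8, blue, green, red), "fovy" (degrees; the focal length in pixels is half the picture's height over the tangent of half this angle, whatever the lens; pixels are square), "cx", "cy" (the principal point, pixels), "eye" and "attitude" of the camera in the world. Camera axes: x right, y up, looking along -z (the intrinsics and any distortion apply to the point x, -y, -z); pixel columns grow to the right and rows downward; lengths in mm; the calibration is good to about 2 mm. A picture is of the moment at which its call begins. There is no depth.
- arm.hand_in(): hands the job in; it is judged then, once.
The state is a dict: "time": time; "qpos": joint angles; "joint_velocities": joint speeds; "joint_torque": joint torques, N m; "eef_pos": TCP position; "tcp_rot": TCP orientation; "force": force on the tool from outside, world axes, zero at the start; "moment": the same for the moment, N m; "grip_width": finger opening in mm; "finger_force": force on a finger pad.
Only numpy, scipy, OpenCV 4.12 (cv2) and the standard library are available. Lean on these libraries where they do the work, as an engineer would, in place of code of your own. Each camera call takes 0.05 s, during which the arm holds its last target. There are 200 camera calls.

## Working session

There is one attempt and no reset: what is moved stays moved. The work goes in short steps, Python scripts to look and compute and a tool call to move; the robot and the scene stay as the last step left them, time stands still between calls to the robot, and variables do not carry over. Pictures are saved under pics/ and viewed, at most 10 in all, crops included, and the job is handed in when it is done.

Besides the shell and the picture viewer there is one more tool, called after "Call:" in YAML: its name, and indented under it one key for each argument. jog_arm: Moves the arm, as the interface text tells. Its arguments: {"type":"object","properties":{"motion":{"type":"array"},"claw":{"type":"number"},"force":{"type":"number"}},"required":["motion"]}

```bash
mkdir -p pics
python3 - <<'E'
from station import monitor,cams,arm
import cv2,pickle
d={}
for n in("scene","top"):
    c=cams.capture(n); d[n]=c; cv2.imwrite(f"pics/{n}0.png",c["image"]); print(n,{k:v for k,v in c.items() if k!="image"})
pickle.dump(d,open("c0.pkl","wb"))
s=monitor.get_state();print(s)
E
```

```text
scene {'fovy': 52.68653724135422, 'cx': 328.8127556060386, 'cy': 240.23521341558592, 'eye': array([ 194.62677658, -692.78016941,  614.85399264]), 'attitude': array([ 0.9730477 , -0.00362468, -0.50322598])}
top {'fovy': 56.64665106264958, 'cx': 317.305543135979, 'cy': 236.83812466600486, 'eye': array([ 467.32001653,  -66.37264346, 1067.85758645]), 'attitude': array([ 0.099356  ,  0.00493572, -1.57804039])}
{'time': 0.1, 'qpos': array([1.21869560e+00, 3.77998431e-01, 7.98084119e-02, 1.27442971e+00,
       1.91634392e-05, 1.46051098e+00]), 'joint_velocities': array([-0.00099154, -0.00066411,  0.00358601, -0.00067288,  0.0026401 ,
       -0.0009604 ]), 'joint_torque': array([ 1.19022818e-03, -4.64693606e+01,  2.70581836e+01,  1.19218865e-02,
       -9.95101004e-05, -1.47535392e-06]), 'eef_pos': array([137.4774014 , 557.74284673, 238.46844799]), 'tcp_rot': array([-3.13978244e+00, -2.19734352e-04,  2.89977706e+00]), 'force': array([-0.39326824,  0.29673521, -0.37557242]), 'moment': array([-0.00377004, -0.00606383, -0.0342901 ]), 'finger_force': 0.0, 'grip_width': 85.848981032881}
```

View pics/scene0.png

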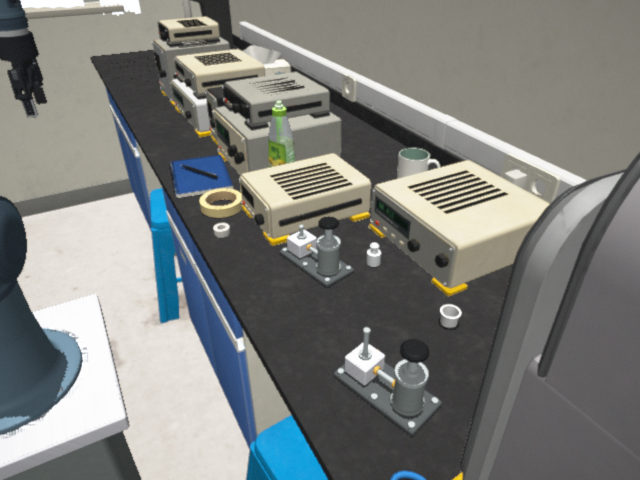

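View pics/top0.png

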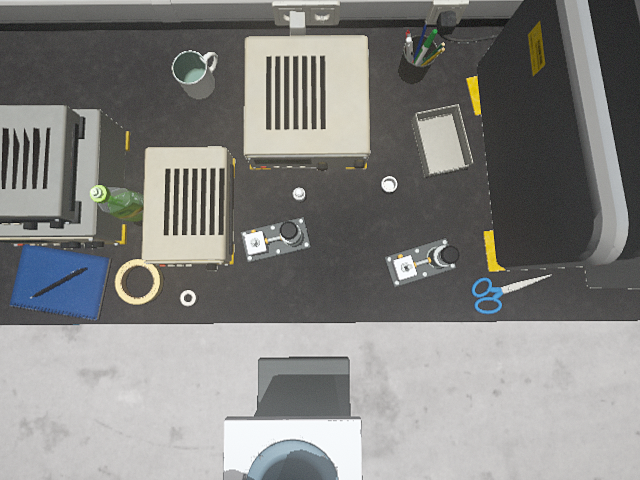

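The scene view shows the far (left) lubricator with its pin sunk: knob at about (328,222) in scene and (290,230) in top. The near one's pin is tall at (366,340). I'll refine the knob positions in both images and triangulate.

```bash
cat > h.py <<'E'
import numpy as np
from scipy.spatial.transform import Rotation as R
def ray(c,u,v):
    f=240/np.tan(np.radians(c["fovy"]/2))
    d=R.from_euler("xyz",c["attitude"]).apply([(u-c["cx"])/f,-(v-c["cy"])/f,-1]); return np.array(c["eye"]),d
def atz(c,u,v,z):
    e,d=ray(c,u,v); return e+d*(z-e[2])/d[2]
def tri(c1,p1,c2,p2):
    e1,d1=ray(c1,*p1);e2,d2=ray(c2,*p2)
    s=np.linalg.lstsq(np.c_[d1,-d2],e2-e1,rcond=None)[0]
    a,b=e1+s[0]*d1,e2+s[1]*d2; return (a+b)/2,np.linalg.norm(a-b)
E
python3 - <<'E'
import pickle,cv2,numpy as np
from h import *
d=pickle.load(open("c0.pkl","rb"))
a=d["scene"]["image"][205:290,270:390]; b=d["top"]["image"][205:270,235:325]
cv2.imwrite("pics/crop.png",np.hstack([cv2.resize(a,None,fx=3.3,fy=3.3,interpolation=2),cv2.resize(b,(396,280),interpolation=2)]))
for n,(u,v) in {"top":(290,230),"scene":(328,222)}.items(): print(n,atz(d[n],u,v,125))
print(tri(d["top"],(290,230),d["scene"],(328,222)))
E
```

```text
top [576.44023925  -4.29670998 125.        ]
scene [571.50627591  -8.64361865 125.        ]
(array([575.77017921,  -3.48940122, 121.00868901]), np.float64(2.5052040797379695))
```

View pics/crop.png

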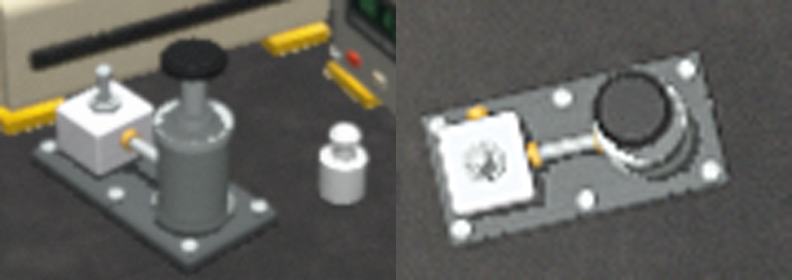

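Crop shows the uncharged knob centre at top (289,230) and scene (328.5,221.7), which puts the knob at about (575,-3). Its pin sits low in the white block. I'm moving over it with the gripper shut.

Call:
jog_arm:
  motion:
    - [-0.028,-0.022,0,0]
    - [-0.028,-0.022,0,0]
    - [-0.028,-0.022,0,0]
    - [-0.028,-0.022,0,0]
    - [-0.028,-0.022,0,0]
    - [-0.028,-0.022,0,0]
    - [-0.028,-0.022,0,0]
    - [-0.028,-0.022,0,0]
    - [-0.028,-0.022,0,0]
    - [-0.028,-0.022,0,0]
    - [-0.028,-0.022,0,0]
    - [-0.028,-0.022,0,0]
    - [-0.028,-0.022,0,0]
    - [-0.028,-0.022,0,0]
    - [-0.028,-0.022,0,0]
    - [-0.028,-0.022,0,0]
    - [-0.028,-0.022,0,0]
    - [-0.028,-0.022,0,0]
    - [-0.028,-0.022,0,0]
    - [-0.028,-0.022,0,0]
  claw: 1

```text
time: 1.77
eef_pos: [576.5, -4.6, 238.8]
tcp_rot: [3.142, -0.001, 2.899]
force: [1.3, 0.9, -0.6]
grip_width: 0.2
finger_force: 0.0
```

Call:
jog_arm:
  motion:
    - [0,0,0,0]
    - [0,0,0,0]
    - [0,0,0,0]

```text
time: 2.02
eef_pos: [575.4, -2.7, 238.7]
tcp_rot: [3.141, -0.002, 2.899]
force: [0.0, 0.6, 0.1]
grip_width: -0.5
finger_force: 0.0
```

Call:
jog_arm:
  motion:
    - [0,0,0.02,0]
    - [0,0,0.02,0]
    - [0,0,0.02,0]
    - [0,0,0.02,0]
    - [0,0,0.01,0]
    - [0,0,0.005,0]
    - [0,0,0,0]
    - [0,0,0,0]

```text
time: 2.68
eef_pos: [576.2, -2.5, 145.2]
tcp_rot: [3.141, 0.001, 2.901]
force: [0.1, -0.2, 0.1]
grip_width: 0.1
finger_force: 0.0
```

Run:
```python
from station import cams
import cv2,numpy as np
a=cams.capture("scene")["image"][150:290,260:400]; b=cams.capture("top")["image"][170:290,220:340]
cv2.imwrite("pics/c1.png",np.hstack([cv2.resize(a,(400,400)),cv2.resize(b,(400,400))]))
```

```text
(no output)
```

View pics/c1.png

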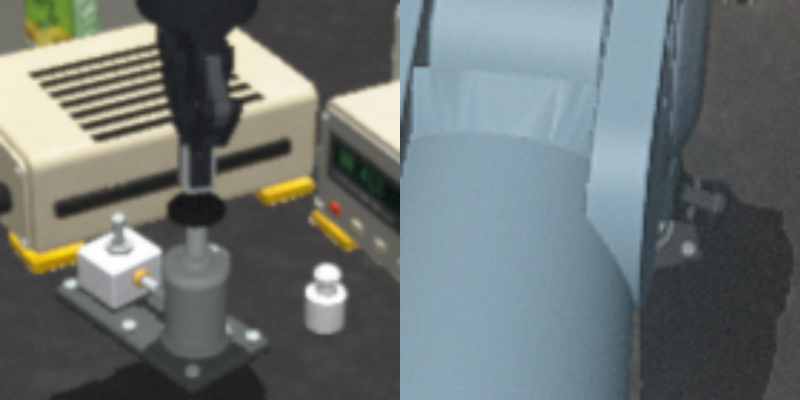

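The fingertips are centred just above the knob (scene crop about (197,195)). First press now, watching the force.

Call:
jog_arm:
  motion:
    - [0,0,0.006,0]
    - [0,0,0.006,0]
    - [0,0,0.006,0]
    - [0,0,0.006,0]
    - [0,0,0.006,0]
    - [0,0,0.003,0]
    - [0,0,0,0]
    - [0,0,0,0]

```text
time: 3.45
eef_pos: [577.2, -3.1, 112.7]
tcp_rot: [3.141, 0.003, 2.9]
force: [-0.8, 0.7, 9.4]
grip_width: -0.4
finger_force: 4.7
```

Call:
jog_arm:
  motion:
    - [0,0,0.002,0]
    - [0,0,0.002,0]
    - [0,0,0,0]
    - [0,0,0,0]

```text
time: 3.78
eef_pos: [577.2, -3.1, 109.0]
tcp_rot: [3.141, 0.003, 2.9]
force: [-2.6, 0.3, 11.6]
grip_width: -0.1
finger_force: 5.5
```

Call:
jog_arm:
  motion:
    - [0,0,0.001,0]
    - [0,0,0.001,0]
    - [0,0,0,0]
    - [0,0,0,0]

```text
time: 4.12
eef_pos: [577.3, -3.1, 108.9]
tcp_rot: [3.141, 0.004, 2.9]
force: [-7.0, 0.4, 22.7]
grip_width: -0.3
finger_force: 11.4
```

Bottomed at 23 N. Now back up, then repeated full strokes.

Call:
jog_arm:
  motion:
    - [0,0,-0.006,0]
    - [0,0,-0.006,0]
    - [0,0,-0.006,0]
    - [0,0,-0.006,0]
    - [0,0,-0.006,0]
    - [0,0,-0.006,0]
    - [0,0,0,0]
    - [0,0,0,0]
    - [0,0,0,0]
    - [0,0,0,0]
    - [0,0,0.006,0]
    - [0,0,0.006,0]
    - [0,0,0.006,0]
    - [0,0,0.006,0]
    - [0,0,0.006,0]
    - [0,0,0.006,0]
    - [0,0,0,0]
    - [0,0,0,0]
    - [0,0,0,0]

```text
time: 5.7
eef_pos: [576.6, -3.0, 108.9]
tcp_rot: [3.141, 0.003, 2.9]
force: [-9.0, 1.3, 26.2]
grip_width: -0.2
finger_force: 13.0
```

Call:
jog_arm:
  motion:
    - [0,0,-0.006,0]
    - [0,0,-0.006,0]
    - [0,0,-0.006,0]
    - [0,0,-0.006,0]
    - [0,0,-0.006,0]
    - [0,0,-0.006,0]
    - [0,0,0,0]
    - [0,0,0,0]
    - [0,0,0,0]
    - [0,0,0,0]
    - [0,0,0.006,0]
    - [0,0,0.006,0]
    - [0,0,0.006,0]
    - [0,0,0.006,0]
    - [0,0,0.006,0]
    - [0,0,0.006,0]
    - [0,0,0,0]
    - [0,0,0,0]
    - [0,0,0,0]

```text
time: 7.28
eef_pos: [576.6, -3.0, 108.9]
tcp_rot: [3.141, 0.003, 2.9]
force: [-8.4, 0.3, 25.5]
grip_width: 0.1
finger_force: 13.0
```

Call:
jog_arm:
  motion:
    - [0,0,-0.006,0]
    - [0,0,-0.006,0]
    - [0,0,-0.006,0]
    - [0,0,-0.006,0]
    - [0,0,-0.006,0]
    - [0,0,-0.006,0]
    - [0,0,0,0]
    - [0,0,0,0]
    - [0,0,0,0]
    - [0,0,0,0]

```text
time: 8.12
eef_pos: [575.4, -2.9, 140.5]
tcp_rot: [-3.141, -0.002, 2.9]
force: [-0.2, 0.2, 0.8]
grip_width: -0.3
finger_force: 0.0
```

Run:
```python
from station import cams
import cv2
cv2.imwrite("pics/c2.png",cv2.resize(cams.capture("scene")["image"][150:290,260:400],(400,400)))
```

```text
(no output)
```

View pics/c2.png

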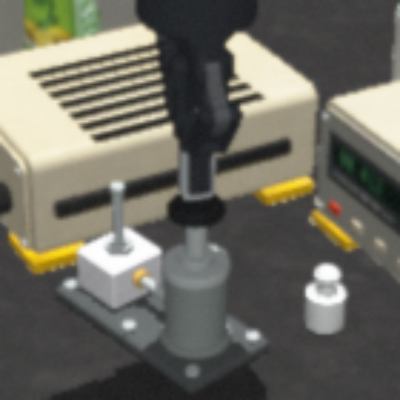

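The pin now stands tall: head at crop (118,184), up from (118,216). Extra strokes do no harm, so I'll do two more and check whether it's fully out.

Call:
jog_arm:
  motion:
    - [0,0,0.006,0]
    - [0,0,0.006,0]
    - [0,0,0.006,0]
    - [0,0,0.006,0]
    - [0,0,0.006,0]
    - [0,0,0.006,0]
    - [0,0,0,0]
    - [0,0,0,0]
    - [0,0,0,0]
    - [0,0,-0.006,0]
    - [0,0,-0.006,0]
    - [0,0,-0.006,0]
    - [0,0,-0.006,0]
    - [0,0,-0.006,0]
    - [0,0,-0.006,0]
    - [0,0,0,0]
    - [0,0,0,0]
    - [0,0,0,0]
    - [0,0,0,0]

```text
time: 9.75
eef_pos: [575.4, -2.9, 140.5]
tcp_rot: [-3.141, -0.002, 2.9]
force: [0.0, -0.2, -0.7]
grip_width: 0.0
finger_force: 0.0
```

Call:
jog_arm:
  motion:
    - [0,0,0.006,0]
    - [0,0,0.006,0]
    - [0,0,0.006,0]
    - [0,0,0.006,0]
    - [0,0,0.006,0]
    - [0,0,0.006,0]
    - [0,0,0,0]
    - [0,0,0,0]
    - [0,0,0,0]
    - [0,0,-0.006,0]
    - [0,0,-0.006,0]
    - [0,0,-0.006,0]
    - [0,0,-0.006,0]
    - [0,0,-0.006,0]
    - [0,0,-0.006,0]
    - [0,0,0,0]
    - [0,0,0,0]
    - [0,0,0,0]
    - [0,0,0,0]

```text
time: 11.33
eef_pos: [575.5, -2.9, 140.6]
tcp_rot: [-3.142, -0.001, 2.9]
force: [-0.1, -0.1, 0.1]
grip_width: -0.2
finger_force: 0.0
```

Call:
jog_arm:
  motion:
    - [0,0,-0.02,0]
    - [0,0,-0.03,0]
    - [0,0,-0.03,0]
    - [0,0,-0.03,0]
    - [0,0,-0.02,0]
    - [0,0,0,0]
    - [0,0,0,0]
    - [0,0,0,0]

```text
time: 12.0
eef_pos: [575.6, -2.9, 270.1]
tcp_rot: [-3.141, -0.002, 2.9]
force: [0.1, -0.2, -0.1]
grip_width: 0.2
finger_force: 0.0
```

Run:
```python
from station import cams
import cv2,numpy as np
i=cams.capture("scene")["image"]
cv2.imwrite("pics/c3.png",np.hstack([cv2.resize(i[150:290,260:400],(400,400)),cv2.resize(i[300:440,325:465],(400,400))]))
```

```text
(no output)
```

View pics/c3.png

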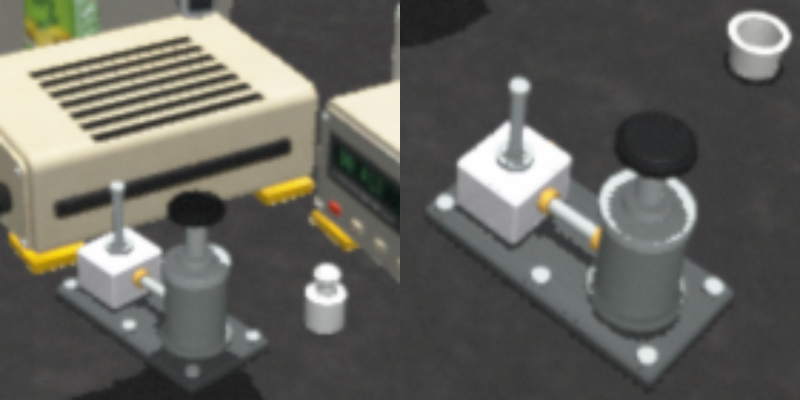

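The pin's head stayed at crop (118,184) through two more strokes, so it is fully out, in the same proportion as on the charged one. The knob is back up, the arm is clear, and the weight and cup haven't moved.

```bash
python3 -c "
from station import arm
print(arm.hand_in())"
```

```text
the job is handed in; nothing more can be done
None
```

I pumped the uncharged (left) lubricator five full strokes until its pin stood fully out, moved the arm clear, and handed the job in at about 12 s; no verdict came back.

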